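# Roll the ejector bars of a biscuit mould flush

## Task

Three ejector bars stand proud of the biscuit mould board. Take the smoother off its cork mat by the handle, press its flat underside on the rolling pin with a steady load of about 1.5 kg (never over 2.5 kg) and so roll the pin across the bars, which drives all three flush, and stop it on the red line, lined up with it. Only the pin may press the bars and only the smoother may touch the pin; lift off without setting it rolling, lay the smoother flat back in the middle of its mat, let go, and leave everything else alone.

Things in the scene. Friction and masses are not known exactly. Their poses are not given: they have to be found in the camera images.
- board: white plastic mould board fixed to the worktop, 200 (x) x 260 (y) x 24 mm high; origin at the centre of its underside; its white upper face, on which the pin starts, is 24 mm above the origin. The pin is to roll along the board's +y. From y = -36 to +120 mm a grey metal mould insert takes the place of the white face, with three steel ejector bars across it.
- insert_edge (a point): middle of the insert's near edge, at board y = -36 mm, given at the white face's level. The insert (190 mm wide, firmly held) stands 0.5 to 4.5 mm above that face, a level not measured; before the edge a ramp (5 mm in 24 mm) leads up to it, which the pin climbs: follow it by feel. The bars (along x, 165 mm long, 10 mm wide) lie at board y = -22, -2, +18 mm, 3 mm proud of the insert at first.
- mark (a point): place of the centre of the red line painted across the insert, at board y = +45 mm; this point is given at the level of the white face, 24 mm above the board's origin, so the line itself is 0.5 to 4.5 mm higher; the axes are the board's: the line runs along x, and the pin comes from -y. The line is 4 mm wide and 186 mm long.
- bar_a (a joint): how far the first bar (board y = -22 mm) has been pushed down, m: 0 = proud, 0.003 = flush with the insert. Stiff: it holds by friction, sinks under about 15 N (the pin's weight counts), does not spring back, and the pin's weight alone does not move it.
- bar_b (a joint): the same for the middle bar (board y = -2 mm).
- bar_c (a joint): the same for the last bar (board y = +18 mm).
- pin: the wooden rolling pin, about 0.4 kg: barrel 50 mm in diameter and 170 mm long with dark handles (23 mm thick), 280 mm overall. Its x axis is the pin's axis; y and z turn as it rolls. The origin is the middle of the pin, on the axis, as point pin_center. It starts lying across the board between its -y edge and the ramp, and rolls very freely.
- pin_center (a point): middle of the pin, on its axis, 25 mm above what it lies on; the pin's top is 25 mm higher still. Under a flat plate the pin advances half as far as the plate does. It starts 110 to 120 mm short of the mark.
- smoother_grip (a point): centre of the blue handle of the smoother, where to grasp it from above. The handle is a bar 70 mm along x, 24 mm thick along y, 40 mm tall (10 to 50 mm above the underside), in the middle of a flat white plate 90 mm (x) x 160 mm (y) x 10 mm thick. This point is 35 mm above the underside and 25 mm above the plate's upper face. z is up; half a turn looks the same. About 0.22 kg.
- mat_center (a point): centre of the upper face of the cork mat, 130 (x) x 200 mm (y), 4 mm thick, fixed to the worktop, on which the smoother starts and to which it returns, in any direction.
- pan: bystander: round aluminium pot with two dark handles, 170 mm wide without them, 70 mm tall; origin under its centre. Leave alone.
- bowl: bystander: pink bowl, 150 mm wide, 65 mm tall; origin under its centre. Leave alone.
- cup: bystander: clear plastic cup, 80 mm wide, 110 mm tall; origin under its centre. Leave alone.
- jar: bystander: amber jar with red lid, 68 mm wide, 90 mm tall; origin under its centre. Leave alone.
- cutter: bystander: steel ring cutter, 68 mm wide, 35 mm tall; origin under its centre. Leave alone.
- brush: bystander: pastry brush lying flat. Leave alone.
- spoon: bystander: spoon lying flat. Leave alone.
Not all that is in view belongs to the job. What is shaped like the part that bears smoother_grip but yellow is not meant.

How it is judged:
By the outcome, as a careful person would: the job done as asked, in the order asked, and still so for the second after the job is handed in, with the robot touching nothing.
It also fails if it takes over 72 s, if anything falls off the work surface, if the arm or the gripper's body presses on something with over 40 N, if the wrist force passes 120 N, or if a joint passes its speed limit or range.

## Robot

A 7-joint arm with a two-finger parallel gripper is mounted at the origin on the work surface. World frame = base frame: x ahead of the robot, y to its left, z up, the work surface at z = 0. Lengths are in m, angles in rad, forces in N, time in s.
With the tool pointing down it reaches from about 0.425 to 0.875 m from the base axis. Payload 4.7 kg.
Tool frame: the origin (TCP) lies at the very end of the fingers, on their centre line; the grasp point (between the pads) lies 19 mm behind it; z points along the fingers, y is the line along which they close (so a half turn about z gives the same grasp; the last joint's range is limited). The gripper opens to 87 mm and grips with 3 to 60 N. Pads are 19 mm wide; open, the fingers measure 117 mm over their backs; the gripper's body (75 mm by 190 mm) begins 51 mm behind the grasp point.
Start: joints at [0.014, 0.321, -0.07, 1.45, 0.023, 1.371, -0.057], TCP at [0.65, -0, 0.223] pointing down, gripper open.
Joint ranges: [-2.86, 2.86], [-0.3, 2.09], [-1.38, 1.24], [0.06, 2.45], [-1.56, 4.7], [0.09, 2.05], [-2.69, 2.69]. Speed limits (rad/s): [2.57, 2.57, 3.14, 3.14, 3.14, 3.14, 3.14].

## Interface

Orientations are given as a rotation vector (axis times angle).
In Python, from bench import get_state, get_image, get_calibration, close_job gives the robot as it stands.
- The arm moves only by the shell command python3 -m crank 'ROWS' [FORCE]. ROWS is JSON, a list of rows, each a list of 5 numbers: the opening, from 0 (shut) to 1 (fully open), then the shift along the world's x, y, z in units of 0.2 m (1.0 is 0.2 m), then the turn about the world's z in units of 2 pi rad (1.0 is 2 pi rad). A call has 1 to 5 rows; each row is the pose to reach, as a shift and turn from the pose commanded when the call began, turning the shorter way round; what a row does not reach only later rows make up. A row lasts 1/8 s, in which the tool goes at most 62.5 mm and 10.7 degrees, less where a joint would pass 70% of its speed; a pose out of reach is approached as far as the arm can. A call with a number of a shift or a turn outside -1 to 1 is refused whole. A call with a gripper value outside its range is refused whole. The fingers move at their own pace and stop on an object; FORCE is the grip in N (left out, the last holds). Time passes only in rows, so rows that repeat a pose let the fingers close. It gives the time, the measured TCP pose, the force, the opening and the grip force at its end, in the units of the state.
- get_state(): the state, without advancing time (a new reading comes with each control period).
- get_image(name): name is "scene" or "side" or "wrist"; returns the picture (384x512x3 uint8, red, green, blue); there is no depth.
- get_calibration(name): a dict with "fovy" (degrees; the focal length in pixels is half the picture's height over the tangent of half this angle, whatever the lens; pixels are square), "cx", "cy" (the principal point, pixels), "R" (3x3) and "t" (3): a world point X has camera coordinates R X + t. Camera axes: x right, y down, z forward; pixel columns grow to the right and rows downward; lengths in m; the calibration is good to about 2 mm. A picture is of the moment at which its call begins: read the wrist's pose just before it. get_calibration takes no time and is no camera call; for the wrist camera it gives the pose at the moment of the call.
- close_job(): hands the job in; it is judged then, once.
The state is a dict: "time": time; "joint_positions": joint angles; "qd": joint speeds; "joint_torque": joint torques, N m; "position": TCP position; "tool_rot": TCP orientation; "ft_force": force on the tool from outside, world axes, zero at the start; "torque": the same for the moment, N m; "grip_width": opening from 0.0 (shut) to 1.0 (fully open); "grip_force": force on a finger pad.
Only numpy, scipy, OpenCV 4.12 (cv2) and the standard library are available. Lean on these libraries where they do the work, as an engineer would, in place of code of your own. Each camera call takes 0.05 s, during which the arm holds its last target. There are 200 camera calls.

## Working session

There is one attempt and no reset: what is moved stays moved. The work goes in short steps, Python scripts to look and compute and a shell command to move; the robot and the scene stay as the last step left them, time stands still between calls to the robot, and variables do not carry over. Pictures are saved under pics/ and viewed, at most 11 in all, crops included, and the job is handed in when it is done.

```bash
mkdir -p pics; ls
python3 - <<'E'
from bench import *
import cv2,numpy as np
s=get_state();print(s['time'],s['position'],s['tool_rot'],s['ft_force'],s['grip_width'])
a=[]
for n in("scene","side"):
    im=get_image(n);c=get_calibration(n);print(n,c)
    cv2.imwrite(f'pics/{n}0.png',im[...,::-1])
    print(im.shape)
E
```

```text
pics
0.0 [ 6.49417235e-01 -5.45818223e-05  2.21441038e-01] [-2.22044915 -2.22052764  0.00233386] [-0.66057703  0.09283998 -0.36648878] 1.0011255569493405
scene {'fovy': 44.270835857492614, 'cx': 254.90689687811138, 'cy': 188.4562169719235, 'R': array([[ 0.07494557,  0.99718641, -0.00155856],
       [ 0.82557107, -0.06292395, -0.56077892],
       [-0.55929918,  0.04074119, -0.82796412]]), 't': array([ 0.00322451, -0.41223439,  1.71852547])}
(384, 512, 3)
side {'fovy': 54.442011863443724, 'cx': 258.4839062975063, 'cy': 185.54808732587048, 'R': array([[ 0.99614333, -0.0875063 , -0.00641153],
       [-0.06889012, -0.73478077, -0.67479728],
       [ 0.05433794,  0.67263651, -0.73797528]]), 't': array([-0.55528163,  0.02011266,  1.20184094])}
(384, 512, 3)
```

View pics/scene0.png

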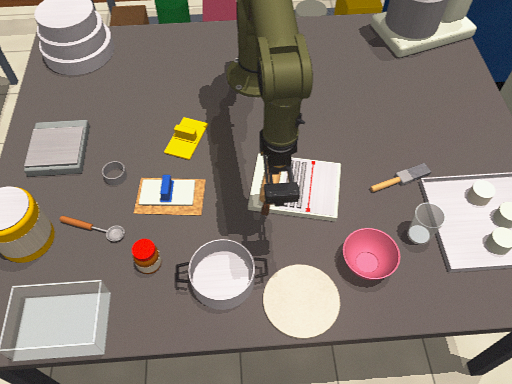

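View pics/side0.png

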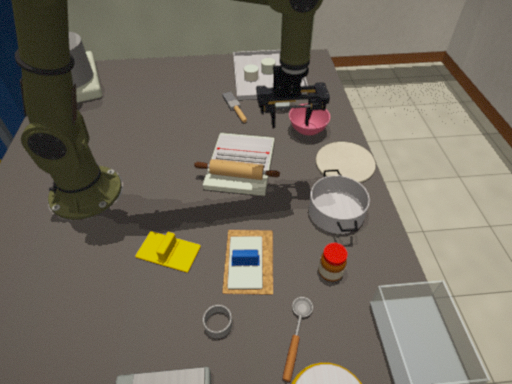

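The scene view shows the smoother's blue handle at (166,188) on the mat (170,196), and the board at (296,187) with its red line at column ~311. The side view shows the pin at (236,170), the red line at (243,151) and the blue handle at (245,258). Board +y is roughly world +y.

```bash
cat > h.py <<'E'
from bench import *
import cv2,numpy as np
def ray(c,uv):
    f=192/np.tan(np.radians(c['fovy']/2)); uv=np.atleast_2d(uv).astype(float)
    d=np.c_[(uv[:,0]-c['cx'])/f,(uv[:,1]-c['cy'])/f,np.ones(len(uv))]@c['R']
    return -c['R'].T@c['t'],d
def plane(c,uv,z):
    o,d=ray(c,uv); return (o+d*((z-o[2])/d[:,2])[:,None])[:,:2]
def mask(im,lo,hi,roi):
    h=cv2.cvtColor(im,cv2.COLOR_RGB2HSV); m=cv2.inRange(h,lo,hi); r=np.zeros_like(m)
    x0,y0,x1,y1=roi; r[y0:y1,x0:x1]=m[y0:y1,x0:x1]; return r
def pts(m): return np.argwhere(m>0)[:,::-1]
def line(P):
    "centre of extent, yaw, length of elongated point set"
    m=P.mean(0);w,v=np.linalg.eigh(np.cov((P-m).T));a=v[:,1]*np.sign(v[0,1]);t=(P-m)@a
    lo,hi=np.percentile(t,[1,99]);return m+a*(lo+hi)/2,np.degrees(np.arctan2(a[1],a[0])),hi-lo
E
python3 - <<'E'
from h import *
A={}
for n,R in dict(scene=dict(blue=(145,165,190,215),red=(295,150,330,220),mat=(125,170,215,220)),
  side=dict(blue=(225,240,268,275),red=(205,140,285,162),mat=(215,225,285,300),pin=(205,155,268,187))).items():
    im=cv2.imread(f'pics/{n}0.png')[...,::-1].copy();c=get_calibration(n)
    b=pts(mask(im,(105,120,50),(130,255,255),R['blue']))
    r=pts(mask(im,(0,120,100),(6,255,255),R['red'])) 
    r=np.r_[r,pts(mask(im,(172,120,100),(180,255,255),R['red']))]
    m=pts(mask(im,(8,80,80),(24,255,255),R['mat']))
    print(n,'blue',len(b),line(plane(c,b,.045)),'red',len(r),line(plane(c,r,.0265)))
    P=plane(c,m,.004).astype(np.float32);print('mat',cv2.minAreaRect(P))
    w=pts(mask(im,(0,0,150),(180,60,255),R['mat']));print('plate',cv2.minAreaRect(plane(c,w,.014).astype(np.float32)))
    if 'pin' in R:
        p=pts(mask(im,(8,60,60),(24,255,255),R['pin']));print('pin',len(p),p.min(0),p.max(0),line(plane(c,p,.049)))
E
```

```text
scene blue 285 (array([ 0.50442136, -0.30209788]), np.float64(-0.2515815020105155), np.float64(0.09307051397463591)) red 64 (array([0.51474203, 0.12454591]), np.float64(-13.479369034219063), np.float64(0.1842833693746659))
mat ((0.5051165223121643, -0.29748308658599854), (0.2022116482257843, 0.1310100108385086), 83.50570678710938)
plate ((0.4976825714111328, -0.30560314655303955), (0.15995268523693085, 0.08653098344802856), 85.63905334472656)
side blue 393 (array([ 0.49458369, -0.31680811]), np.float64(-5.8434094575939755), np.float64(0.06806317379909371)) red 8 (array([0.51245301, 0.12157904]), np.float64(-12.950092591583857), np.float64(0.17892629499267992))
mat ((0.5039255619049072, -0.2995511293411255), (0.20402118563652039, 0.1329193413257599), 83.96837615966797)
plate ((0.49420908093452454, -0.3101598620414734), (0.15781639516353607, 0.08967680484056473), 85.12346649169922)
pin 889 [205 159] [267 179] (array([0.48094479, 0.01134476]), np.float64(-16.533384627678195), np.float64(0.18716855994388792))
```

```bash
python3 -m crank '[[1,-0.38,-0.75,0,0.12],[1,-0.38,-0.75,0,0.12],[1,-0.38,-0.75,0,0.12],[1,-0.38,-0.75,0,0.12],[1,-0.38,-0.75,0,0.12]]'
python3 -m crank '[[1,-0.38,-0.795,-0.2,0.117],[1,-0.38,-0.795,-0.2,0.117],[1,-0.38,-0.795,-0.2,0.117],[1,-0.38,-0.795,-0.2,0.117],[1,-0.38,-0.795,-0.2,0.117]]'
python3 - <<'E'
from h import *
s=get_state();c=get_calibration('wrist');im=get_image('wrist');print(s['position'],s['tool_rot'],s['joint_positions'])
cv2.imwrite('pics/w1.png',im[...,::-1])
np.save('w1c.npy',c,allow_pickle=True)
E
```

```text
time: 0.72
position: [0.5736, -0.1503, 0.2222]
tool_rot: [-1.251, -2.881, -0.001]
ft_force: [-0.2, 0.7, -0.1]
grip_width: 1.002
grip_force: 0.0
time: 1.35
position: [0.498, -0.3087, 0.182]
tool_rot: [-0.134, -3.138, -0.002]
ft_force: [0.5, 0.5, 0.0]
grip_width: 1.001
grip_force: 0.0
[ 0.49799704 -0.30872206  0.18201641] [-1.33657305e-01 -3.13809537e+00 -1.57607081e-03] [ 0.52782436  0.20950641 -0.02046031  1.67091642  0.00383147  1.26224731
  1.99230777]
```

View pics/w1.png

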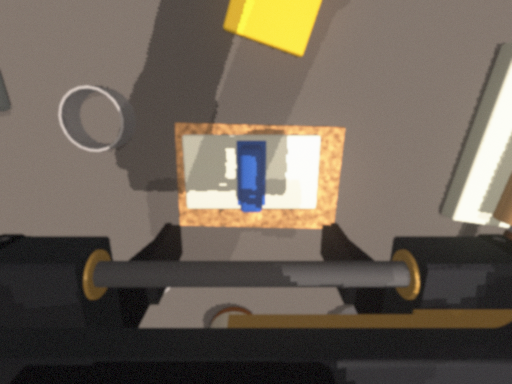

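The wrist view shows the mat around (260,176), the white plate (183–320, 135–210) and the blue handle at (251,175). The smoother lies well between the open fingers.

Run:
```python
from h import *
im=cv2.imread('pics/w1.png')[...,::-1].copy();c=np.load('w1c.npy',allow_pickle=True).item()
roi=(170,115,355,235)
b=pts(mask(im,(105,120,30),(130,255,255),roi))
h=pts(mask(im,(8,80,60),(24,255,255),roi))
w=pts(mask(im,(0,0,110),(180,70,255),(183,130,325,212)))
print('cam',-c['R'].T@c['t'])
print('blue',line(plane(c,b,.054)),line(plane(c,b,.035)))
print('mat',cv2.minAreaRect(plane(c,h,.004).astype(np.float32)))
print('plate',cv2.minAreaRect(plane(c,np.r_[w,b[b[:,1]<200]],.014).astype(np.float32)))
```

```text
cam [ 0.41855633 -0.30300934  0.3444561 ]
blue (array([ 0.48895667, -0.30961897]), np.float64(-4.041876964460566), np.float64(0.07285876617600613)) (array([ 0.49356186, -0.31005133]), np.float64(-4.041876964460573), np.float64(0.07762477580309235))
mat ((0.5036721229553223, -0.30094218254089355), (0.20171980559825897, 0.1321195513010025), 83.62736511230469)
plate ((0.4949808716773987, -0.3085572421550751), (0.15912018716335297, 0.09338166564702988), 85.15769958496094)
```

```bash
python3 -m crank '[[1,-0.02,0,-0.3,0],[1,-0.02,0,-0.55,0],[1,-0.02,0,-0.75,0],[1,-0.02,0,-0.79,0],[1,-0.02,0,-0.79,0]]' 
python3 -m crank '[[0,0,0,0,0],[0,0,0,0,0],[0,0,0,0,0],[0,0,0,0,0],[0,0,0,0,0]]' 60
```

```text
time: 2.02
position: [0.4953, -0.3082, 0.0253]
tool_rot: [0.128, 3.138, 0.0]
ft_force: [0.4, -0.1, 0.3]
grip_width: 1.004
grip_force: 0.0
time: 2.65
position: [0.494, -0.309, 0.0246]
tool_rot: [0.128, 3.139, 0.0]
ft_force: [-0.2, -0.8, 0.1]
grip_width: 0.515
grip_force: 0.0
```

```bash
python3 -m crank '[[0,0,0,-0.02,0],[0,0,0,-0.02,0],[0,0,0,-0.02,0],[0,0,0,-0.02,0],[0,0,0,-0.02,0]]' 60
python3 -m crank '[[0,0,0,0,0],[0,0,0,0,0]]'; python3 -m crank '[[0,0,0,0.1,0],[0,0,0,0.1,0],[0,0,0,0.3,0],[0,0,0,0.4,0],[0,0,0,0.4,0]]'
```

```text
time: 3.28
position: [0.4937, -0.3089, 0.0203]
tool_rot: [-0.128, -3.138, -0.001]
ft_force: [-0.2, -0.1, -3.3]
grip_width: 0.27
grip_force: 60.0
time: 3.52
position: [0.494, -0.309, 0.0206]
tool_rot: [-0.128, -3.139, -0.0]
ft_force: [0.7, 0.5, -3.4]
grip_width: 0.272
grip_force: 60.0
time: 4.15
position: [0.4951, -0.3097, 0.1018]
tool_rot: [0.128, 3.136, -0.002]
ft_force: [0.5, -0.4, -2.5]
grip_width: 0.274
grip_force: 60.0
```

Run:
```python
from h import *
ims=[]
for n in("scene","side"):
    im=get_image(n); cv2.imwrite(f'pics/{n}1.png',im[...,::-1])
    r=(235,140,355,230) if n=="scene" else (180,120,295,205)
    ims.append(cv2.resize(im[r[1]:r[3],r[0]:r[2]],(600,300 if 0 else int(600*(r[3]-r[1])/(r[2]-r[0]))),interpolation=0)[:290 if 0 else None])
v=np.vstack([cv2.resize(i,(400,290)) for i in ims]);cv2.imwrite('pics/crop1.png',v[...,::-1])
```

```text
(no output)
```

View pics/crop1.png

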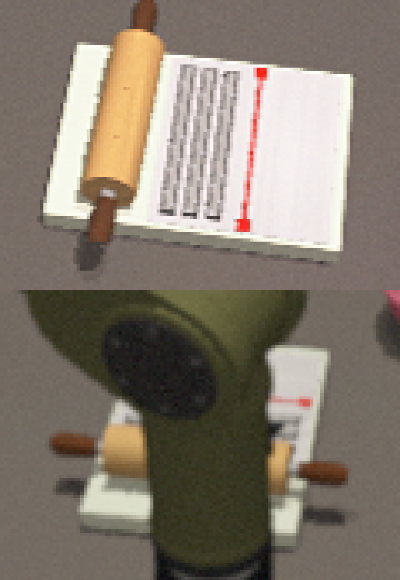

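The scene crop clearly shows the pin lying across the board, behind the ramp. The red line, with its square ends, is at crop (262,73)–(243,225). The arm hides the middle of the side view.

Run:
```python
from h import *
im=cv2.imread('pics/scene1.png')[...,::-1].copy();c=get_calibration('scene')
r=(235,130,355,230)
red=np.r_[pts(mask(im,(0,120,100),(5,255,255),(290,150,330,225))),pts(mask(im,(174,120,100),(180,255,255),(290,150,330,225)))]
print('red',line(plane(c,red,.0265)))
barrel=pts(mask(im,(9,70,110),(22,255,255),(250,140,290,206)))
P=plane(c,barrel,.049);print('barrel',len(barrel),line(P),cv2.minAreaRect(P.astype(np.float32)))
hd=pts(mask(im,(0,90,40),(12,255,130),(250,132,290,220)))
P2=plane(c,np.r_[barrel,hd],.049);print('all',len(hd),line(P2),cv2.minAreaRect(P2.astype(np.float32)))
for lo,hi in((130,160),(180,222)):
    q=hd[(hd[:,1]>=lo)&(hd[:,1]<hi)];print(len(q),q.mean(0) if len(q) else '',plane(c,q,.049).mean(0))
w=mask(im,(0,0,170),(180,40,255),r);print('board',cv2.minAreaRect(plane(c,pts(w),.024).astype(np.float32)))
m,yaw,_=line(plane(c,red,.0265));a=np.radians(yaw)
for q in(line(P)[0],line(P2)[0]): d=m-q;print('along x,y',d@[np.cos(a),np.sin(a)],d@[-np.sin(a),np.cos(a)])
```

```text
red (array([0.51474203, 0.12454591]), np.float64(-13.479369034219063), np.float64(0.1842833693746659))
barrel 897 (array([0.47447876, 0.0131361 ]), np.float64(-14.498564721953663), np.float64(0.22118775114246897)) ((0.4702377915382385, 0.014536477625370026), (0.05026848986744881, 0.24540866911411285), 75.50816345214844)
all 144 (array([0.48486052, 0.01049703]), np.float64(-14.581068900137579), np.float64(0.26724928436294804)) ((0.4839077591896057, 0.011003248393535614), (0.05026848986744881, 0.28172922134399414), 75.50816345214844)
58 [278.05172414 144.03448276] [0.36772228 0.04169133]
86 [265.15116279 207.75581395] [ 0.59761165 -0.01883351]
board ((0.5045244097709656, 0.08117228001356125), (0.26076796650886536, 0.1997610330581665), 76.77995300292969)
along x,y 0.013185080389307753 0.11772608340495076
along x,y 0.0024741416531657407 0.11787251482502425
```

```bash
python3 -m crank '[[0,-0.03,0.15,0.1,-0.005],[0,-0.05,0.4,0.1,-0.01],[0,-0.07,0.65,0.1,-0.015],[0,-0.09,0.85,0.1,-0.02],[0,-0.1,1,0.1,-0.027]]'
python3 -m crank '[[0,-0.01,0.2,0,0],[0,-0.015,0.315,0,0],[0,-0.015,0.315,-0.05,0],[0,-0.015,0.315,-0.08,0],[0,-0.015,0.315,-0.08,0]]'
python3 - <<'E'
from h import *
s=get_state();print(s['position'],s['tool_rot'],s['ft_force'],s['torque'])
for n in("scene","side","wrist"):
    cv2.imwrite(f'pics/{n}2.png',get_image(n)[...,::-1])
a=cv2.imread('pics/side2.png')[100:240,150:310];b=cv2.imread('pics/wrist2.png')
cv2.imwrite('pics/c2.png',np.vstack([cv2.resize(a,(343,300)),cv2.resize(b,(343,257))]))
E
```

```text
time: 4.88
position: [0.4726, -0.1067, 0.1188]
tool_rot: [-0.393, -3.114, -0.001]
ft_force: [0.5, -0.7, -2.5]
grip_width: 0.267
grip_force: 60.0
time: 5.5
position: [0.47, -0.0472, 0.1032]
tool_rot: [-0.396, -3.114, 0.0]
ft_force: [0.0, 0.6, -2.2]
grip_width: 0.27
grip_force: 60.0
[ 0.46999473 -0.04722187  0.10321598] [-3.96425759e-01 -3.11385975e+00  3.16117507e-04] [ 0.02102514  0.5940363  -2.20962537] [ 0.05267996 -0.01343233 -0.02655766]
```

View pics/c2.png

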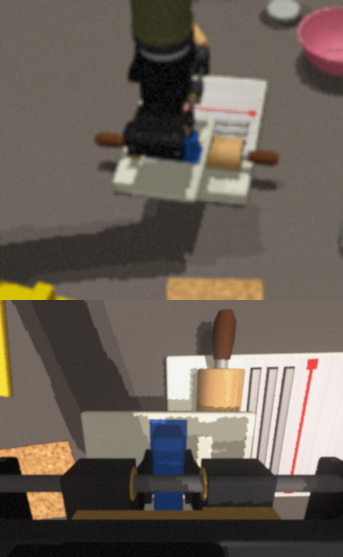

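The smoother's leading end sits over the pin, and its plate is square with it in both views. I'll lower it by feel.

```bash
cat > f.sh <<'E'
python3 -c "
from bench import get_state
import numpy as np
s=get_state();F=[np.round(s['ft_force'],1)];print('t',round(s['time'],2),'P',np.round(s['position'],4),'rot',np.round(s['tool_rot'],3),'F',F[0],'T',np.round(s['torque'],2))"
E
python3 -m crank '[[0,0,0,-0.02,0],[0,0,0,-0.03,0],[0,0,0,-0.035,0],[0,0,0,-0.035,0]]' >/dev/null; sh f.sh
python3 -m crank '[[0,0,0,-0.005,0],[0,0,0,-0.01,0],[0,0,0,-0.01,0]]'>/dev/null; sh f.sh
python3 -m crank '[[0,0,0,-0.005,0],[0,0,0,-0.005,0]]'>/dev/null; sh f.sh
```

```text
t 6.15 P [ 0.471  -0.046   0.0975] rot [-0.394 -3.117 -0.   ] F [ 0.2  0.7 -2.1] T [ 0.11 -0.06 -0.01]
t 6.53 P [ 0.4709 -0.046   0.0955] rot [-0.394 -3.117 -0.   ] F [-0.6 -0.2 -3. ] T [ 0.12 -0.07  0.05]
t 6.78 P [ 0.4709 -0.046   0.0945] rot [-0.394 -3.117 -0.   ] F [ 0.5  0.7 -2.8] T [ 0.08 -0.06 -0.05]
```

```bash
python3 -m crank '[[0,0,0,-0.005,0],[0,0,0,-0.01,0]]'>/dev/null; sh f.sh
python3 -m crank '[[0,0,0,-0.005,0],[0,0,0,-0.005,0]]'>/dev/null; sh f.sh
python3 -m crank '[[0,0,0,-0.005,0],[0,0,0,-0.005,0]]'>/dev/null; sh f.sh
```

```text
t 7.03 P [ 0.471  -0.0461  0.0925] rot [0.394 3.117 0.   ] F [-0.2 -0.1 -2.4] T [ 0.1  -0.01 -0.  ]
t 7.28 P [ 0.4709 -0.046   0.0915] rot [-0.394 -3.117 -0.   ] F [ 0.2  0.3 -3.3] T [ 0.12 -0.07 -0.  ]
t 7.53 P [ 0.471  -0.046   0.0905] rot [-0.394 -3.117 -0.   ] F [ 0.7 -0.2 -2.5] T [ 0.11 -0.02 -0.03]
```

```bash
python3 -m crank '[[0,0,0,-0.0025,0],[0,0,0,-0.0025,0]]'>/dev/null; sh f.sh
python3 -m crank '[[0,0,0,-0.0025,0],[0,0,0,-0.0025,0]]'>/dev/null; sh f.sh
```

```text
t 7.78 P [ 0.471 -0.046  0.09 ] rot [-0.394 -3.117 -0.   ] F [-0.1 -0.1 -3.3] T [ 0.09 -0.05  0.01]
t 8.03 P [ 0.4711 -0.0459  0.0899] rot [0.394 3.117 0.   ] F [-0.3  1.2  0.7] T [0.35 0.22 0.01]
```

```bash
python3 -m crank '[[0,0,0,-0.0025,0],[0,0,0,-0.0025,0]]'>/dev/null; sh f.sh
```

```text
t 8.28 P [ 0.4712 -0.0458  0.0897] rot [3.940e-01 3.116e+00 1.000e-03] F [-2.1  1.1  5.1] T [0.69 0.54 0.06]
```

```bash
python3 -m crank '[[0,0,0,-0.0015,0],[0,0,0,-0.0015,0]]'>/dev/null; sh f.sh
```

```text
t 8.53 P [ 0.4713 -0.0457  0.0896] rot [3.940e-01 3.116e+00 1.000e-03] F [-3.6  0.8  7.5] T [0.79 0.7  0.09]
```

```bash
python3 -m crank '[[0,0,0,-0.0025,0],[0,0,0,-0.0025,0]]'>/dev/null; sh f.sh
```

```text
t 8.78 P [ 0.4714 -0.0455  0.0895] rot [3.940e-01 3.116e+00 1.000e-03] F [-5.   0.9 10.5] T [1.06 0.89 0.1 ]
```

```bash
python3 -m crank '[[0,0.003,0.013,0,0],[0,0.006,0.025,0,0]]'>/dev/null; sh f.sh
```

```text
t 9.03 P [ 0.4727 -0.0406  0.0896] rot [3.940e-01 3.116e+00 1.000e-03] F [-5.1  1.4  9.9] T [0.98 0.85 0.15]
```

```bash
python3 -m crank '[[0,0.002,0.015,-0.001,0],[0,0.005,0.029,-0.002,0]]'>/dev/null; sh f.sh
```

```text
t 9.28 P [ 0.4741 -0.0347  0.0895] rot [3.940e-01 3.115e+00 1.000e-03] F [-3.9  0.7 11.8] T [0.97 0.84 0.11]
```

```bash
python3 -m crank '[[0,0.002,0.015,0,0],[0,0.004,0.029,-0.001,0]]'>/dev/null; sh f.sh
```

```text
t 9.53 P [ 0.4756 -0.0291  0.0896] rot [3.940e-01 3.114e+00 1.000e-03] F [-2.2  0.5 11.3] T [0.85 0.61 0.11]
```

```bash
python3 -m crank '[[0,0.003,0.015,0,0],[0,0.006,0.029,0,0]]'>/dev/null; sh f.sh
```

```text
t 9.78 P [ 0.4771 -0.0233  0.0896] rot [3.930e-01 3.113e+00 1.000e-03] F [-2.2  0.5 10.4] T [0.73 0.44 0.06]
```

```bash
python3 -m crank '[[0,0.003,0.015,0,0],[0,0.006,0.029,0,0]]'>/dev/null; sh f.sh
```

```text
t 10.03 P [ 0.4785 -0.0176  0.0897] rot [3.930e-01 3.112e+00 1.000e-03] F [-1.9  0.3 10. ] T [0.63 0.28 0.07]
```

```bash
python3 -m crank '[[0,0.003,0.015,-0.002,0],[0,0.006,0.029,-0.003,0]]'>/dev/null; sh f.sh
```

```text
t 10.28 P [ 0.4801 -0.0117  0.0896] rot [3.930e-01 3.112e+00 1.000e-03] F [-1.7 -0.3 12.8] T [0.74 0.48 0.03]
```

```bash
python3 -m crank '[[0,0.003,0.015,0,0],[0,0.006,0.029,0,0]]'>/dev/null; sh f.sh
```

```text
t 10.53 P [ 0.4816 -0.006   0.0897] rot [3.930e-01 3.111e+00 1.000e-03] F [-1.4  0.2 11.8] T [0.69 0.31 0.07]
```

```bash
python3 -m crank '[[0,0.003,0.015,0,0],[0,0.006,0.029,0,0]]'>/dev/null; sh f.sh
```

```text
t 10.78 P [ 4.83e-01 -3.00e-04  8.97e-02] rot [3.93e-01 3.11e+00 1.00e-03] F [-1.1 -0.  10.6] T [0.48 0.25 0.05]
```

```bash
python3 -m crank '[[0,0.003,0.015,0,0],[0,0.006,0.029,0,0]]'>/dev/null; sh f.sh
```

```text
t 11.03 P [0.4845 0.0055 0.0897] rot [3.93e-01 3.11e+00 1.00e-03] F [ 0.6 -0.2 10.4] T [ 0.49  0.08 -0.01]
```

```bash
python3 -m crank '[[0,0.003,0.015,-0.002,0],[0,0.006,0.029,-0.003,0]]'>/dev/null; sh f.sh
```

```text
t 11.28 P [0.4861 0.0113 0.0897] rot [3.930e-01 3.109e+00 2.000e-03] F [-0.  -1.1 14.2] T [0.48 0.3  0.08]
```

```bash
python3 -m crank '[[0,0.003,0.015,0,0],[0,0.006,0.029,0,0]]'>/dev/null; sh f.sh
```

```text
t 11.53 P [0.4875 0.0164 0.09  ] rot [0.394 3.108 0.   ] F [-0.2 -3.1 15.1] T [-0.14  0.31  0.1 ]
```

```bash
python3 -m crank '[[0,0.0025,0.01,0.001,0],[0,0.005,0.02,0.002,0]]'>/dev/null; sh f.sh
```

```text
t 11.78 P [0.4883 0.0194 0.0903] rot [ 3.940e-01  3.109e+00 -2.000e-03] F [-0.7 -4.7 13.9] T [-0.37  0.31  0.11]
```

```bash
python3 -m crank '[[0,0.0025,0.01,0.001,0],[0,0.005,0.02,0.002,0]]'>/dev/null; sh f.sh
```

```text
t 12.03 P [0.4893 0.0236 0.0904] rot [ 3.940e-01  3.109e+00 -1.000e-03] F [ 0.4 -2.9 13. ] T [-0.24  0.14  0.15]
```

```bash
python3 -m crank '[[0,0.0025,0.01,0,0],[0,0.005,0.02,0,0]]'>/dev/null; sh f.sh
```

```text
t 12.28 P [0.4904 0.028  0.0904] rot [ 0.393  3.109 -0.   ] F [ 0.5 -1.8 12.7] T [-0.13  0.05  0.15]
```

```bash
python3 -m crank '[[0,0.0025,0.01,0,0],[0,0.005,0.02,0,0]]'>/dev/null; sh f.sh
```

```text
t 12.53 P [0.4915 0.0324 0.0904] rot [0.393 3.108 0.   ] F [ 1.2 -1.5 12.7] T [0.03 0.02 0.09]
```

```bash
python3 -m crank '[[0,0.0025,0.01,-0.001,0],[0,0.005,0.02,-0.002,0]]'>/dev/null; sh f.sh
```

```text
t 12.78 P [0.4927 0.0368 0.0904] rot [3.930e-01 3.108e+00 1.000e-03] F [ 0.2 -0.3 14.6] T [0.12 0.22 0.19]
```

```bash
python3 -m crank '[[0,0.0025,0.01,0,0],[0,0.005,0.02,0,0]]'>/dev/null; sh f.sh
```

```text
t 13.03 P [0.4937 0.041  0.0904] rot [3.930e-01 3.108e+00 2.000e-03] F [ 0.4 -0.5 15. ] T [0.23 0.14 0.13]
```

```bash
python3 - <<'E'
from h import *
ims=[]
for n,r in(("scene",(230,120,360,230)),("side",(180,110,300,210))):
    im=get_image(n);cv2.imwrite(f'pics/{n}3.png',im[...,::-1]);ims.append(cv2.resize(im[r[1]:r[3],r[0]:r[2]],(400,290)))
cv2.imwrite('pics/c3.png',np.vstack(ims)[...,::-1])
E
sh f.sh
```

```text
t 13.12 P [0.4938 0.0414 0.0904] rot [3.920e-01 3.108e+00 2.000e-03] F [ 1.7  0.3 13. ] T [0.4  0.08 0.12]
```

View pics/c3.png

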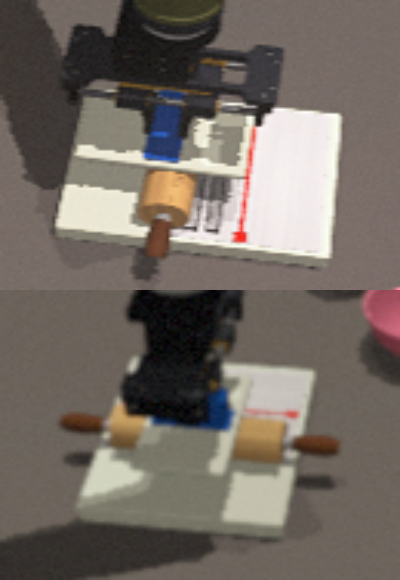

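Both views show the pin under the middle of the plate. It has now reached the first bar and still looks square with the red line.

```bash
cat > pin.py <<'E'
from h import *
def pin(im,z,c):
    m=mask(im,(0,90,30),(10,255,140),(180,115,300,205)); n,l,st,ce=cv2.connectedComponentsWithStats(m)
    k=1+np.argsort(-st[1:,4])[:2]; k=k[np.argsort(ce[k,0])]; P=plane(c,ce[k],z)
    d=P[1]-P[0]; return st[k,4],ce[k].round(1).tolist(),P.mean(0),np.degrees(np.arctan2(d[1],d[0])),np.hypot(*d)
E
python3 - <<'E'
from pin import *
c=get_calibration('side')
for i,z in((0,.049),(3,.0497)):
    print(*pin(cv2.imread(f'pics/side{i}.png')[...,::-1].copy(),z,c))
E
```

```text
[10  5] [[201.7, 164.4], [205.6, 165.6]] [0.3823393  0.03730122] -28.12784517022514 0.014381859819261563
[8 8] [[202.5, 156.8], [272.2, 164.1]] [0.49126095 0.04791809] -14.021402755238595 0.233073243235631
```

```bash
sed -i 's/(0,90,30),(10,255,140)/(0,110,30),(14,255,135)/' pin.py
python3 - <<'E'
from pin import *
c=get_calibration('side')
for i,z in((0,.049),(1,.049),(3,.0497)):
    im=cv2.imread(f'pics/side{i}.png')[...,::-1].copy()
    print(*pin(im,z,c))
h=cv2.cvtColor(im,cv2.COLOR_RGB2HSV);print(h[162:167,266:280].tolist()[2]);
E
```

```text
[65 55] [[200.5, 164.5], [272.4, 173.0]] [0.48614437 0.01028591] -14.789626059955548 0.23612310138736786
[62 67] [[200.5, 164.5], [272.5, 172.8]] [0.48655458 0.01070888] -14.572237234974208 0.23626365828188534
[59 68] [[204.1, 155.3], [274.7, 162.9]] [0.49810486 0.05381277] -14.213530286578377 0.2366279397928177
[[21, 22, 116], [9, 36, 93], [13, 97, 66], [13, 167, 55], [10, 187, 60], [11, 183, 60], [10, 180, 68], [10, 169, 68], [13, 177, 69], [14, 223, 71], [14, 182, 77], [13, 189, 77], [12, 171, 79], [10, 169, 80]]
```

```bash
python3 -m crank '[[0,0.0035,0.015,-0.001,0],[0,0.007,0.029,-0.002,0.0005]]'>/dev/null; sh f.sh
```

```text
t 13.38 P [0.4953 0.0471 0.0904] rot [3.880e-01 3.108e+00 2.000e-03] F [-0.   0.  16.7] T [ 0.2   0.38 -0.02]
```

```bash
python3 -m crank '[[0,0.0035,0.015,0,0],[0,0.007,0.029,0,0]]'>/dev/null; sh f.sh
```

```text
t 13.62 P [0.4968 0.0529 0.0904] rot [3.880e-01 3.108e+00 2.000e-03] F [-0.2 -0.3 15.5] T [0.16 0.28 0.06]
```

```bash
python3 -m crank '[[0,0.0025,0.01,0.001,0],[0,0.005,0.02,0.001,0.0005]]'>/dev/null; sh f.sh
```

```text
t 13.88 P [0.4977 0.0565 0.0904] rot [3.830e-01 3.109e+00 2.000e-03] F [ 1.1 -2.  15.8] T [-0.21  0.27 -0.07]
```

```bash
python3 -m crank '[[0,0.0025,0.01,0,0],[0,0.005,0.02,0,0]]'>/dev/null; sh f.sh
```

```text
t 14.12 P [0.4985 0.0595 0.0904] rot [ 3.850e-01  3.109e+00 -1.000e-03] F [ 0.2 -3.2 14.9] T [-0.6   0.35 -0.09]
```

Same signature as the first bar; continue.

```bash
python3 -m crank '[[0,0.0025,0.01,0,0],[0,0.005,0.02,0,0.0005]]'>/dev/null; sh f.sh
```

```text
t 14.38 P [0.4995 0.0636 0.0904] rot [ 0.379  3.11  -0.   ] F [ 1.  -3.1 16.4] T [-0.48  0.27 -0.07]
```

```bash
python3 -m crank '[[0,0.0025,0.01,0,0],[0,0.005,0.02,0,0]]'>/dev/null; sh f.sh
```

```text
t 14.62 P [0.5006 0.0678 0.0904] rot [0.379 3.11  0.   ] F [ 0.7 -2.6 15.8] T [-0.36  0.32 -0.04]
```

```bash
python3 -m crank '[[0,0.0025,0.01,0,0],[0,0.005,0.02,0,0.0005]]'>/dev/null; sh f.sh
```

```text
t 14.88 P [0.5017 0.0721 0.0905] rot [3.74e-01 3.11e+00 1.00e-03] F [ 1.2 -1.4 15. ] T [-0.29  0.25 -0.14]
```

```bash
python3 -m crank '[[0,0.003,0.012,0,0],[0,0.006,0.025,0,0]]'>/dev/null; sh f.sh
```

```text
t 15.12 P [0.503  0.0774 0.0904] rot [3.74e-01 3.11e+00 2.00e-03] F [ 1.6 -0.9 14.5] T [-0.19  0.14 -0.06]
```

```bash
python3 -m crank '[[0,0.003,0.012,0,0],[0,0.006,0.025,0,0.0005]]'>/dev/null; sh f.sh
```

```text
t 15.38 P [0.5042 0.0827 0.0904] rot [3.69e-01 3.11e+00 2.00e-03] F [ 1.  -0.6 15.3] T [-0.13  0.1  -0.11]
```

```bash
python3 -m crank '[[0,0.003,0.012,0,0],[0,0.006,0.025,0,0]]'>/dev/null; sh f.sh
```

```text
t 15.62 P [0.5055 0.0877 0.0904] rot [3.69e-01 3.11e+00 2.00e-03] F [ 1.7 -0.8 15.2] T [-0.18  0.05 -0.06]
```

```bash
python3 -m crank '[[0,0.003,0.012,0,0],[0,0.006,0.025,0,0.0005]]'>/dev/null; sh f.sh
```

```text
t 15.88 P [0.5067 0.0927 0.0904] rot [3.640e-01 3.111e+00 2.000e-03] F [ 1.4  0.8 14.3] T [-0.23  0.11 -0.09]
```

```bash
python3 -m crank '[[0,0.0025,0.01,0,0],[0,0.005,0.02,-0.001,0]]'>/dev/null; sh f.sh
```

```text
t 16.12 P [0.5076 0.0964 0.0904] rot [3.640e-01 3.111e+00 1.000e-03] F [ 0.6 -2.2 17.1] T [-0.74  0.36 -0.12]
```

```bash
python3 -m crank '[[0,0.0025,0.01,0,0],[0,0.005,0.02,0,0.0005]]'>/dev/null; sh f.sh
```

```text
t 16.38 P [0.5084 0.0994 0.0904] rot [ 3.600e-01  3.112e+00 -1.000e-03] F [ 0.4 -3.7 16.7] T [-0.9   0.4  -0.08]
```

```bash
python3 -m crank '[[0,0.0025,0.01,0,0],[0,0.005,0.02,0,0]]'>/dev/null; sh f.sh
```

```text
t 16.62 P [0.5094 0.1036 0.0904] rot [ 0.36   3.112 -0.   ] F [ 0.4 -3.3 16.7] T [-0.85  0.39  0.  ]
```

```bash
python3 -m crank '[[0,0.0025,0.01,0.001,0],[0,0.005,0.02,0.001,0.0005]]'>/dev/null; sh f.sh
```

```text
t 16.88 P [0.5104 0.1078 0.0904] rot [0.355 3.113 0.   ] F [ 0.4 -1.4 14.9] T [-0.75  0.27 -0.11]
```

```bash
python3 -m crank '[[0,0.003,0.012,0,0],[0,0.006,0.025,0,0]]'>/dev/null; sh f.sh
```

```text
t 17.12 P [0.5116 0.1131 0.0904] rot [3.550e-01 3.113e+00 1.000e-03] F [ 1.5 -1.9 14.9] T [-0.66  0.11 -0.01]
```

```bash
python3 -m crank '[[0,0.003,0.012,0,0],[0,0.006,0.025,0,0]]'>/dev/null; sh f.sh
```

```text
t 17.38 P [0.5129 0.1184 0.0904] rot [3.540e-01 3.112e+00 2.000e-03] F [ 1.7 -0.9 14.3] T [-0.53  0.06 -0.02]
```

```bash
python3 -m crank '[[0,0.003,0.012,0,0],[0,0.006,0.025,0,0]]'>/dev/null; sh f.sh
```

```text
t 17.62 P [0.5142 0.1236 0.0904] rot [3.540e-01 3.112e+00 2.000e-03] F [ 2.5 -1.1 13.9] T [-0.56  0.05 -0.05]
```

```bash
python3 -m crank '[[0,0.003,0.015,-0.001,0],[0,0.006,0.03,-0.001,0]]'>/dev/null; sh f.sh
```

```text
t 17.88 P [0.5157 0.1297 0.0903] rot [3.540e-01 3.112e+00 2.000e-03] F [ 3.2 -0.7 13.5] T [-0.6  -0.03 -0.01]
```

```bash
python3 -m crank '[[0,0.003,0.015,0,0],[0,0.006,0.03,0,0]]'>/dev/null; sh f.sh
```

```text
t 18.12 P [0.5171 0.1356 0.0903] rot [3.540e-01 3.111e+00 2.000e-03] F [ 2.3 -0.6 13.6] T [-0.69 -0.12  0.06]
```

```bash
python3 -m crank '[[0,0.003,0.015,0,0],[0,0.006,0.03,0,0]]'>/dev/null; sh f.sh
python3 - <<'E'
from pin import *
im=get_image('side');cv2.imwrite('pics/side4.png',im[...,::-1]);cv2.imwrite('pics/scene4.png',get_image('scene')[...,::-1])
c=get_calibration('side');print(*pin(im,.0497,c))
a=cv2.imread('pics/side4.png')[110:210,180:300];b=cv2.imread('pics/scene4.png')[120:230,230:360]
cv2.imwrite('pics/c4.png',np.vstack([cv2.resize(a,(400,290)),cv2.resize(b,(400,290))]))
E
```

```text
t 18.38 P [0.5185 0.1415 0.0904] rot [3.530e-01 3.111e+00 2.000e-03] F [ 4.2 -0.8 13. ] T [-0.68 -0.32  0.13]
[57 61] [[207.9, 145.3], [276.6, 152.2]] [0.51046462 0.10335074] -13.92245828676025 0.23637517555833246
```

View pics/c4.png

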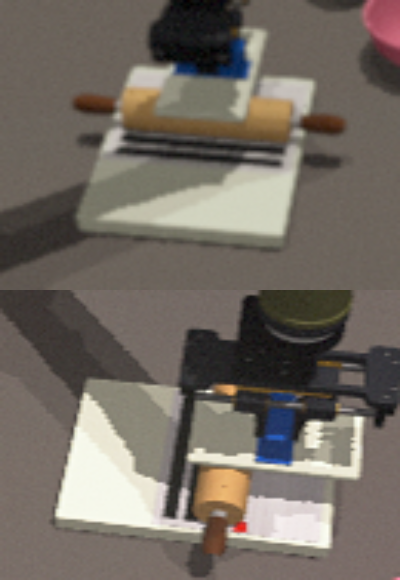

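The pin has passed all three bars, which look flush (dark bands). The red square is just ahead of it at crop (240,527) in the scene view. I'll fix the mark in the side view using the first picture.

Run:
```python
from pin import *
c=get_calibration('side');im=cv2.imread('pics/side0.png')[...,::-1].copy()
roi=(205,138,285,162)
h=im.astype(int); R=h[...,0]-np.maximum(h[...,1],h[...,2]); w=np.zeros_like(R);w[138:160,205:282]=R[138:160,205:282]
P=pts((w>20)); W=w[P[:,1],P[:,0]];Q=plane(c,P,.0252)
print(len(P),line(Q)); x=Q[:,0];co=np.polyfit(x,Q[:,1],1,w=np.sqrt(W));print('wfit yaw',np.degrees(np.arctan(co[0])),'y at x=.5135',np.polyval(co,.5135))
print('extent',x.min(),x.max())
m=mask(im,(0,0,165),(180,40,255),(195,125,285,200));print('board',cv2.minAreaRect(plane(c,pts(m),.024).astype(np.float32)))
c2=get_calibration('scene');im=cv2.imread('pics/scene1.png').astype(int);R=im[...,2]-np.maximum(im[...,1],im[...,0]);w=np.zeros_like(R);w[150:225,292:325]=R[150:225,292:325]
P=pts(w>40);W=w[P[:,1],P[:,0]];Q=plane(c2,P,.0252);co=np.polyfit(Q[:,0],Q[:,1],1,w=np.sqrt(W));print('scene',np.degrees(np.arctan(co[0])),np.polyval(co,.5135),line(Q))
```

```text
116 (array([0.50820284, 0.11961522]), np.float64(-6.812182011055895), np.float64(0.19211525596083684))
wfit yaw -9.762348822896525 y at x=.5135 0.12076754701649889
extent 0.40385373419893106 0.6037578810167205
board ((0.5027838945388794, 0.07813915610313416), (0.260317862033844, 0.19830402731895447), 76.75933074951172)
scene -13.262261070511405 0.12462017536452295 (array([0.51374018, 0.1242414 ]), np.float64(-13.213227304676295), np.float64(0.18400380050336365))
```

Run:
```python
from h import *
c=get_calibration('scene')
u=np.array([.229,.9734]);M=np.array([.5147,.1246])
for i,z,roi in((1,.049,(250,203,290,225)),(3,.0497,(270,195,295,222)),(4,.0497,(285,200,312,222))):
    im=cv2.imread(f'pics/scene{i}.png')[...,::-1].copy()
    q=pts(mask(im,(0,90,25),(15,255,150),roi));P=plane(c,q,z)
    print(i,len(q),q.mean(0),P.mean(0),'short of mark by mm',1000*(M-P.mean(0))@u)
```

```text
1 83 [265.28915663 208.61445783] [ 0.60052141 -0.01869178] short of mark by mm 119.82711965716165
3 166 [281.59036145 206.10240964] [0.59600768 0.02832108] short of mark by mm 75.09844071483256
4 140 [299.76428571 209.58571429] [0.61149489 0.07846268] short of mark by mm 22.74403887161924
```

```bash
python3 -m crank '[[0,0.004,0.018,-0.001,0.0005],[0,0.009,0.037,-0.002,0.001]]'>/dev/null; sh f.sh
```

```text
t 18.73 P [0.5201 0.1489 0.0902] rot [3.440e-01 3.112e+00 2.000e-03] F [ 1.6 -0.3 15. ] T [-0.8   0.01  0.02]
```

```bash
python3 -m crank '[[0,0.004,0.018,-0.001,0.0005],[0,0.009,0.037,-0.001,0.001]]'>/dev/null; sh f.sh
```

```text
t 18.98 P [0.5217 0.1565 0.0901] rot [3.340e-01 3.114e+00 2.000e-03] F [ 2.3 -0.4 16.9] T [-0.85  0.24 -0.05]
```

```bash
python3 -m crank '[[0,0.004,0.018,0,0.0005],[0,0.009,0.037,-0.001,0.001]]'>/dev/null; sh f.sh
```

```text
t 19.23 P [0.5232 0.164  0.09  ] rot [3.250e-01 3.115e+00 2.000e-03] F [ 0.4 -0.5 17.3] T [-0.99  0.46 -0.11]
```

```bash
python3 -m crank '[[0,0.004,0.018,0,0.0005],[0,0.009,0.037,0,0.001]]'>/dev/null; 
python3 -m crank '[[0,0,0,0,0]]'>/dev/null; sh f.sh
python3 - <<'E'
from pin import *
im=get_image('side');cv2.imwrite('pics/side5.png',im[...,::-1]);im2=get_image('scene');cv2.imwrite('pics/scene5.png',im2[...,::-1])
c=get_calibration('side');r=pin(im,.0497,c);print(*r);u=np.array([.229,.9734]);print(1000*(np.array([.5131,.1219])-r[2])@u)
c=get_calibration('scene');q=pts(mask(im2,(0,90,25),(15,255,150),(290,200,325,222)));P=plane(c,q,.0497).mean(0)
print(len(q),q.mean(0),P,1000*(np.array([.5147,.1246])-P)@u)
cv2.imwrite('pics/c5.png',cv2.resize(im2[120:230,230:360],(600,508))[...,::-1])
E
```

```text
t 19.6 P [0.5248 0.1721 0.09  ] rot [3.140e-01 3.117e+00 3.000e-03] F [ 0.6 -0.5 17.6] T [-0.77  0.35 -0.1 ]
[58 61] [[209.0, 142.4], [277.2, 149.2]] [0.51431272 0.11815958] -13.912660828130699 0.2367104507599043
3.3632160907082596
146 [305.54109589 210.43835616] [0.61555605 0.09441879] 6.282350196308553
```

View pics/c5.png

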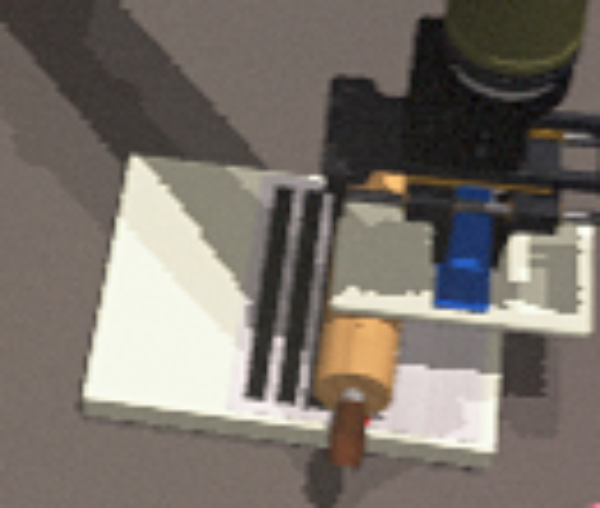

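```bash
python3 -m crank '[[0,0.005,0.022,0.001,0.001],[0,0.010,0.044,0.002,0.002],[0,0.010,0.044,0.002,0.002],[0,0.010,0.044,0.002,0.002]]'>/dev/null; sh f.sh
python3 - <<'E'
from pin import *
im=get_image('side');cv2.imwrite('pics/side6.png',im[...,::-1]);im2=get_image('scene');cv2.imwrite('pics/scene6.png',im2[...,::-1])
c=get_calibration('side');r=pin(im,.0497,c);print(*r);u=np.array([.229,.9734]);print(1000*(np.array([.5131,.1219])-r[2])@u)
c=get_calibration('scene');q=pts(mask(im2,(0,90,25),(15,255,150),(290,200,328,222)));P=plane(c,q,.0497).mean(0)
print(len(q),q.mean(0),P,1000*(np.array([.5147,.1246])-P)@u)
E
```

```text
t 20.2 P [0.5263 0.1807 0.09  ] rot [2.94e-01 3.12e+00 3.00e-03] F [ 0.3  0.9 16.1] T [-0.82  0.43 -0.01]
[57 60] [[209.1, 141.5], [277.5, 148.3]] [0.51515925 0.12249799] -13.86789369289691 0.23755798036240613
-1.0536554311819426
141 [306.71631206 210.59574468] [0.61631829 0.09766692] 2.9460742800896926
```

```bash
python3 -m crank '[[0,0,0,0.002,0],[0,0,0,0.004,0],[0,0,0,0.006,0],[0,0,0,0.007,0],[0,0,0,0.008,0]]'>/dev/null; sh f.sh
```

```text
t 20.93 P [0.5259 0.18   0.0902] rot [2.950e-01 3.121e+00 2.000e-03] F [ 1.6 -0.6  9.6] T [-0.52 -0.15  0.01]
```

```bash
python3 -m crank '[[0,0,0,0.001,0],[0,0,0,0.002,0],[0,0,0,0.003,0],[0,0,0,0.004,0],[0,0,0,0.005,0]]'>/dev/null; sh f.sh
```

```text
t 21.55 P [0.5256 0.1797 0.0904] rot [2.950e-01 3.121e+00 1.000e-03] F [ 3.3 -0.4  4.7] T [-0.42 -0.52  0.19]
```

```bash
python3 -m crank '[[0,0,0.0005,0.002,0],[0,0,0.001,0.003,0],[0,0.001,0.0015,0.004,0],[0,0.001,0.002,0.006,0],[0,0.001,0.002,0.008,0]]'>/dev/null; sh f.sh
```

```text
t 22.18 P [0.523  0.1804 0.0903] rot [0.296 3.127 0.   ] F [ 3.1 -0.7  3.4] T [-0.47 -0.77  0.23]
```

```bash
python3 -m crank '[[0,0,0,0.01,0],[0,0,0,0.03,0],[0,0,0,0.07,0],[0,0,0,0.2,0],[0,0,0,0.35,0]]'>/dev/null; sh f.sh
python3 - <<'E'
from pin import *
im=get_image('side');cv2.imwrite('pics/side7.png',im[...,::-1])
c=get_calibration('side');r=pin(im,.0497,c);print(*r);u=np.array([.229,.9734]);print(1000*(np.array([.5131,.1219])-r[2])@u)
E
```

```text
t 22.8 P [0.5217 0.1804 0.1604] rot [-2.950e-01 -3.125e+00  1.000e-03] F [-0.  -0.1 -2.8] T [ 0.09 -0.09 -0.  ]
[58 55] [[209.2, 141.7], [277.7, 148.5]] [0.51570266 0.12166806] -13.808534118292094 0.23813605858328887
-0.370233850546988
```

```bash
python3 -m crank '[[0,-0.01,-0.2,0,0.002],[0,-0.02,-0.45,0,0.004],[0,-0.03,-0.7,0,0.006],[0,-0.03,-0.9,0,0.006],[0,-0.03,-1,0,0.006]]'>/dev/null; python3 -m crank '[[0,-0.02,-0.25,0,0.002],[0,-0.03,-0.5,0,0.004],[0,-0.06,-0.75,0,0.006],[0,-0.06,-0.95,0,0.006],[0,-0.06,-1,0,0.006]]'>/dev/null; 
python3 -m crank '[[0,0,-0.2,-0.1,0],[0,0,-0.4,-0.2,0],[0,0,-0.4,-0.3,0],[0,0,-0.4,-0.3,0]]'>/dev/null; sh f.sh
python3 - <<'E'
from h import *
im=get_image('scene');cv2.imwrite('pics/scene8.png',im[...,::-1]);c=get_calibration('scene')
barrel=pts(mask(im,(9,70,110),(22,255,255),(280,135,330,206)))
hd=pts(mask(im,(0,90,25),(15,255,150),(285,132,335,222)))
P=plane(c,np.r_[barrel,hd],.0497);B=cv2.minAreaRect(P.astype(np.float32));print(B,line(P))
u=np.array([.229,.9734])
for q in(line(P)[0],np.array(B[0])):print(1000*(np.array([.5147,.1246])-q)@u)
e=[plane(c,hd[(hd[:,1]<160)],.0497).mean(0),plane(c,hd[(hd[:,1]>190)],.0497).mean(0)];d=e[1]-e[0];print(e,np.degrees(np.arctan2(d[1],d[0])))
cv2.imwrite('pics/c8.png',cv2.resize(im[120:230,230:360],(600,508),interpolation=0)[...,::-1])
E
```

```text
t 24.6 P [ 0.5036 -0.2975  0.0979] rot [-0.176 -3.132 -0.005] F [ 0.2  0.8 -2.8] T [ 0.17 -0.03  0.  ]
((0.5123459696769714, 0.12210046499967575), (0.049943387508392334, 0.28040415048599243), 75.94180297851562) (array([0.51334685, 0.12195021]), np.float64(-14.130235056938275), np.float64(0.26641233967477285))
2.88917988285893
2.9721203132891785
[array([0.39916373, 0.14982503]), array([0.6126507 , 0.09708351])] -13.876942478525667
```

View pics/c8.png

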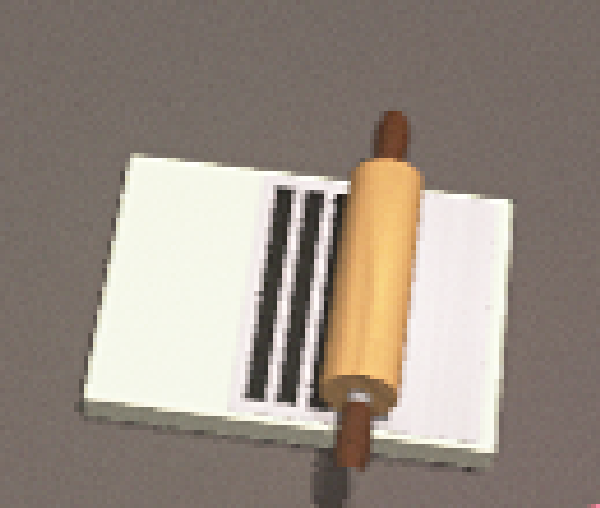

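The scene view shows all three bars down (dark bands) and the pin lying over the hidden red line. The two cameras and the plate travel put it about 1 mm and 0.7° off the line. Next I'll check the plate over the mat.

Run:
```python
from h import *
s=get_state();z=s['position'][2]-.0064;r=s['tool_rot'];print(s['position'],'yaw',2*np.degrees(np.arctan2(r[1],r[0]))%180-180+0, 'tilt deg',np.degrees(np.pi-np.linalg.norm(r)))
im=get_image('wrist');c=get_calibration('wrist');cv2.imwrite('pics/w9.png',im[...,::-1])
b=pts(mask(im,(105,120,30),(130,255,255),(100,60,420,300)))
print('blue',len(b),b.min(0),b.max(0),line(plane(c,b,z+.04)))
h=pts(mask(im,(8,80,60),(24,255,255),(60,40,460,240)));print('mat',cv2.minAreaRect(plane(c,h,.004).astype(np.float32)))
```

```text
[ 0.50474648 -0.29767146  0.09941516] yaw -6.382993721758339 tilt deg 0.09929408732961059
blue 4557 [225 180] [277 299] (array([ 0.49153376, -0.29732013]), np.float64(-6.095359554223195), np.float64(0.06460141710653622))
mat ((0.459003210067749, -0.29639101028442383), (0.2011663168668747, 0.03858645632863045), 83.67826843261719)
```

View pics/w9.png

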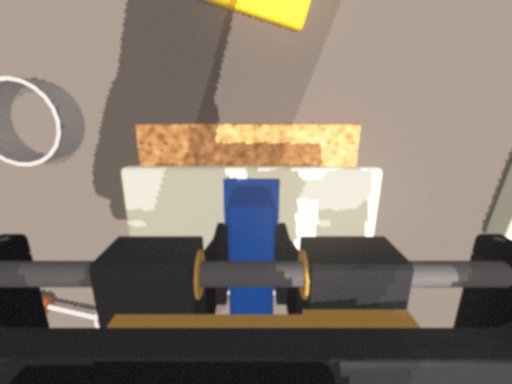

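```bash
python3 - <<'E'
from h import *
c=get_calibration('wrist');print(plane(c,[[122,168],[381,168],[251,168]],.0930),plane(c,[[137,125],[360,125],[224,180],[279,180]],.004)[:2],plane(c,[[224,180],[279,180]],.133))
E
python3 -m crank '[[0,0,-0.01,-0.15,0],[0,0,-0.01,-0.25,0],[0,0,-0.01,-0.32,0],[0,0,-0.01,-0.35,0],[0,0,-0.01,-0.35,0]]'>/dev/null;sh f.sh
```

```text
[[ 0.45307876 -0.3714126 ]
 [ 0.47040191 -0.21549714]
 [ 0.46169845 -0.29383188]] [[ 0.43078445 -0.39153151]
 [ 0.45249232 -0.19558803]] [[ 0.45761121 -0.30620082]
 [ 0.46046097 -0.28057363]]
t 25.32 P [ 0.5052 -0.3015  0.0307] rot [ 0.177  3.136 -0.   ] F [ 0.5  0.5 -2.4] T [ 0.08 -0.01 -0.  ]
```

```bash
python3 -m crank '[[0,0,0,-0.02,0],[0,0,0,-0.035,0],[0,0,0,-0.045,0],[0,0,0,-0.045,0]]'>/dev/null;sh f.sh
python3 -m crank '[[0,0,0,-0.004,0],[0,0,0,-0.004,0]]'>/dev/null;sh f.sh
```

```text
t 25.82 P [ 0.5047 -0.3016  0.0211] rot [-0.178 -3.136 -0.   ] F [-0.2  0.4 -2.9] T [ 0.13 -0.03  0.08]
t 26.07 P [ 0.5048 -0.3016  0.0205] rot [0.178 3.137 0.   ] F [ 0.1 -0.4 -3.2] T [ 0.1  -0.06  0.04]
```

```bash
python3 -m crank '[[0,0,0,-0.002,0],[0,0,0,-0.003,0]]'>/dev/null;sh f.sh
```

```text
t 26.32 P [ 0.5049 -0.3017  0.02  ] rot [0.178 3.136 0.   ] F [ 0.6  0.  -1.3] T [ 0.16  0.08 -0.02]
```

```bash
python3 -m crank '[[0,0,0,-0.002,0],[0,0,0,-0.002,0]]'>/dev/null;sh f.sh
```

```text
t 26.57 P [ 0.5049 -0.3017  0.02  ] rot [ 0.178  3.136 -0.   ] F [-1.9  2.2  3. ] T [ 0.42  0.4  -0.04]
```

Seated on the mat, so I'll release, retreat straight up and look.

```bash
python3 -m crank '[[1,0,0,0,0],[1,0,0,0,0],[1,0,0,0,0],[1,0,0,0,0],[1,0,0,0,0]]'
python3 -m crank '[[1,0,0,0,0],[1,0,0,0,0],[1,0,0,0.1,0],[1,0,0,0.3,0],[1,0,0,0.5,0]]'>/dev/null
python3 -m crank '[[1,0,0,0.3,0],[1,0,0,0.5,0],[1,0,0,0.5,0]]'
python3 - <<'E'
from h import *
im=get_image('wrist');c=get_calibration('wrist');cv2.imwrite('pics/w10.png',im[...,::-1])
h=pts(mask(im,(8,80,60),(24,255,255),(150,80,380,245)));print('mat',cv2.minAreaRect(plane(c,h,.004).astype(np.float32)))
b=pts(mask(im,(105,120,30),(130,255,255),(150,80,380,245)));print('blue',line(plane(c,b,.04)))
E
cp pics/w10.png pics/final.png
```

```text
time: 27.2
position: [0.5048, -0.3016, 0.0195]
tool_rot: [0.178, 3.136, 0.0]
ft_force: [-0.0, -0.6, -0.1]
grip_width: 0.753
grip_force: 0.0
time: 28.2
position: [0.5069, -0.3028, 0.224]
tool_rot: [0.177, 3.129, -0.005]
ft_force: [0.2, 0.3, -0.4]
grip_width: 1.001
grip_force: 0.0
mat ((0.5010064840316772, -0.2995600998401642), (0.200494647026062, 0.12961678206920624), 83.57208251953125)
blue (array([ 0.50057068, -0.30110104]), np.float64(-5.223058125152746), np.float64(0.07360686301424418))
```

View pics/final.png

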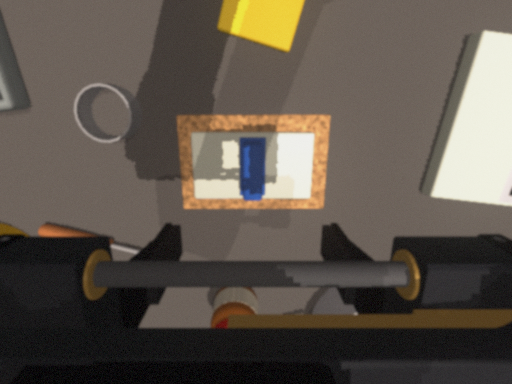

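The smoother lies flat and centred on the mat: plate (192–314, 132–200) within the cork (178–330, 115–209), and the gripper is clear.

```bash
python3 -c "
from bench import *
print(close_job())"
```

```text
the job is handed in; nothing more can be done
None
```

Job handed in at about 28 s: all three bars look flush in the pictures (not measured), the pin rests about 1 mm and 0.7° off the red line (cameras disagree by 3 mm), the load was mostly 13–20 N, and the smoother is flat in the middle of its mat.

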